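# Slide a knife handle under a jig's spring clip

## Robot

A 7-joint arm with a two-finger parallel gripper is mounted at the origin on a cart in front of the work surface, level with it; the furniture and walls round the work are solid. World frame = base frame: x ahead of the robot, y to its left, z up, the work surface at z = 0. Lengths are in m, angles in rad, forces in N, time in s.
With the tool pointing down it reaches from about 0.425 to 0.95 m from the base axis. Payload 4.7 kg.
Tool frame: the origin (TCP) lies on the centre line of the jaws, within the pads' length; the fingertips stand robot.nose_length ahead of it and the grasp point (between the pads) lies 8 mm behind it (robot.nose_length is the distance from the TCP to the fingertips, in m); z points along the fingers, y is the line along which they close (so a half turn about z gives the same grasp; the last joint's range is limited). The gripper opens to 85 mm and grips with 20 to 120 N. Pads are 22 mm wide; open, the fingers measure 114 mm over their backs; the gripper's body (76 mm by 85 mm) begins 54 mm behind the grasp point. The pads swing forward as they close: fully open they stand 13 mm farther back than shut.
Start: joints at [-0.029, 0.469, -0.049, 1.532, 0.024, 1.141, -0.082], TCP at [0.675, 0, 0.242] pointing down, gripper open.
Joint ranges: [-2.59, 2.59], [-0.33, 1.99], [-1.39, 1.29], [0.1, 2.45], [-1.04, 4.18], [0.21, 1.99], [-2.66, 2.66]. Speed limits (rad/s): [2.57, 2.57, 3.14, 3.14, 3.14, 3.14, 3.14].

## Interface

Orientations are given as [roll, pitch, yaw] about the fixed x, y, z axes, in that order (R = Rz(yaw) Ry(pitch) Rx(roll)).
In Python, from plant import robot gives the robot as it stands. Calls block until the motion is done:
- robot.goto(position, orientation): joint-space move of the TCP to a pose.
- robot.move_straight(position, vel=0.15, attitude=None, contact_N=None): straight line of the TCP; attitude=None keeps the orientation; vel is the mean speed in m/s. With contact_N (N) it stops when the force on the tool has changed by that much, and returns True; else False.
- robot.move_joints(angles): joint-space move.
- robot.grip(opening, strength=None): opening from 0.0 (shut) to 1.0 (fully open); strength is the grip in N (None keeps the last); returns when the fingers have stopped.
- robot.sleep(seconds).
- robot.inverse_kinematics(position, orientation): joint angles nearest the present ones, or None.
- robot.sense(): the state.
- robot.grab_frame(name): name is "scene" or "side" or "wrist"; returns a dict with "image" (400x640x3 uint8, red, green, blue), "range_z" (400x640 float32, m along the optical axis (not along the pixel's ray), 0 where there is no reading), "fx", "fy", "cx", "cy" (pixels), "R" (3x3) and "t" (3): a world point X has camera coordinates R X + t. Camera axes: x right, y down, z forward; pixel columns grow to the right and rows downward; lengths in m; the calibration is good to about 2 mm. A picture is of the moment at which its call begins.
A pose or a line that the arm cannot do raises robot.IKError and nothing moves.
- robot.close_job(): hands the job in; it is judged then, once.
The state is a dict: "t": time; "joint_pos": joint angles; "joint_velocities": joint speeds; "effort": joint torques, N m; "tcp_pos": TCP position; "tcp_rot": TCP orientation; "wrist_force": force on the tool from outside, world axes, zero at the start; "torque": the same for the moment, N m; "opening": opening from 0.0 (shut) to 1.0 (fully open); "gripper_force": force on a finger pad.
Only numpy, scipy, OpenCV 4.12 (cv2) and the standard library are available. Lean on these libraries where they do the work, as an engineer would, in place of code of your own. Each camera call takes 0.05 s, during which the arm holds its last target. There are 200 camera calls.

## Task

Load the knife handle into the drilling jig: press the spring clip's long thumb bar down with one fingertip and, keeping it down, push the handle along its channel with the other fingertip, beneath the raised jaw, until it is fully home against the end stop. Then let the clip come down on the handle and move clear. Do not pick the handle up, and leave the die, the ring and the jar alone.

Things in the scene. Friction and masses are not known exactly. Their poses are not given: they have to be found in the camera images.
- jig: Drilling jig screwed to the bench: grey base plate 240 (x) x 124 (y) x 12 mm thick. Origin: centre of the plate's underside, on the bench top; x = direction in which the handle is pushed (roughly away from the robot), y left, z up. The clip pivots on an axis along x at y = 4, z = 30 mm, on three posts up to z = 38 mm, between thumb bar (left) and channel (right).
- end_stop (a point): Foot of the end stop's face, where the channel ends: jig x = 95, y = -28, z = 12 mm (plate's top). Stop 22 mm high; axes as the jig's. The channel runs back from here along -x between two guide rails 8 mm high, 33 mm apart inside, 93 mm long; behind them (jig x under 2 mm) the plate is open and flat.
- clip (a joint): Spring clip, a steel rocker on the jig, rad: 0 = at rest, 0.44 = thumb bar fully down (hard limit). The jaw's underside is 9 mm above the plate at 0 (too low for the handle), 18 mm at 0.28 (as it clamps the handle), 23 mm at 0.44; keep it over 0.31 to let the handle pass. The spring returns it: about 1.3 N at the bar to start it, 8 N to hold it fully down.
- jaw (a point): Middle of the jaw, a level steel rod of 10 mm diameter, 22 mm long, over the channel's centre line (jig x = 62 to 84 mm); it rises when the thumb bar goes down.
- thumb_bar (a point): Middle of the upper face of the clip's thumb bar, a smooth plate 112 mm long (jig x = -119 to -7 mm), 30 mm wide (jig y about 20 to 50 mm); a fingertip can slide along it while pressing. At rest it slopes up to the left, its middle about 36 mm above the bench; fully down it is nearly level, about 22 mm above the bench, 10 mm above the plate. It lies about 63 mm left of the channel.
- handle: Loose knife handle blank, two wooden scales on a tang, no blade: flat bar 112 (x) x 29 (y) x 18 mm thick, 45 g, lying in the channel with its front end between the rails, short of the jaw. Origin: centre of its underside; x along its length. Fully home, its front end touches the stop, its origin is at jig x = 39 mm, its rear end at jig x = -17 mm. It has to move 37 to 65 mm.
- ram_die: Bystander: a small steel die, stepped cylinder 25 mm across, 43 mm high, loose on the bench to the right of the jig. Origin: centre of its underside.
- ring_gauge: Bystander: a steel ring 42 mm across, 14 mm high, loose on the bench to the left of the jig. Origin: centre of its underside.
- screw_jar: Bystander: a jar of screws 63 mm across, 79 mm high, loose on the bench to the left of the jig. Origin: centre of its underside.
Mind the look-alikes: they are no part of the job. There is more than one size of the handle; the job needs the largest.

How it is judged:
On the way, in this order (a step that is already met when the one before it is completed fails the run):
1. a finger holds the clip open, with the handle still short of the jaw (value of joint clip above 0.31 rad and contact force between the fingers and jig above 1 N and x of handle in the frame of jig below 0.008 m), for 0.1 s.
2. the handle is home against the end stop while a finger still holds the clip open (value of joint clip above 0.31 rad and contact force between the fingers and jig above 1 N and x of handle in the frame of jig above 0.036 m), for 0.1 s.
At the end, for the whole second after the job is handed in: The handle lies flat in the channel, its front end within 3 mm of the end stop and centred within 6 mm, at rest, and the clip has come down on it (joint between 0.2 and 0.34 rad) (x of handle in the frame of jig between 0.036 and 0.042 m and y of handle in the frame of jig between -0.034 and -0.022 m and z of handle in the frame of jig below 0.015 m and value of joint clip between 0.2 and 0.34 rad and linear speed of handle below 0.01 m/s); the robot touches nothing.
It fails at once if the handle was lifted (more than 7 mm) or tipped off the plate (z of handle in the frame of jig above 0.019 m or angle between handle's own z axis and vertical above 0.2 rad).
It fails at once if the die was disturbed (moved over 15 mm) (distance of ram_die from where it was at the start of the episode above 0.015 m).
It fails at once if the ring was disturbed (moved over 15 mm) (distance of ring_gauge from where it was at the start of the episode above 0.015 m).
It fails at once if the jar was disturbed (moved over 15 mm) (distance of screw_jar from where it was at the start of the episode above 0.015 m).
It also fails if it takes over 42 s, if anything falls off the work surface, if the arm or the gripper's body presses on something with over 40 N, if the wrist force passes 120 N, or if a joint passes its speed limit or range.

## Working session

There is one attempt and no reset: what is moved stays moved. The work goes in short steps, each a Python script; the robot and the scene stay as the last script left them, time stands still between calls to the robot, and variables do not carry over. Pictures are saved under pics/ and viewed, at most 11 in all, crops included, and the job is handed in when it is done.

```bash
mkdir -p pics; ls
python3 - <<'E'
from plant import robot
import cv2,numpy as np,pickle
d={}
for n in("scene","side","wrist"):
    f=robot.grab_frame(n); d[n]=f
    cv2.imwrite(f"pics/{n}0.png",f["image"][:,:,::-1]); 
    R=np.array(f["R"]);print(n,f["fx"],f["cx"],f["cy"],-R.T@f["t"],R.round(2).tolist())
pickle.dump(d,open("f0.pkl","wb"))
s=robot.sense();print(s["t"],s["tcp_rot"],robot.nose_length)
E
```

```text
pics
scene 367.1443267502235 320.3279745544165 201.93817833019241 [-0.05060292 -0.521111    0.64169157] [[0.49, -0.87, -0.0], [-0.55, -0.31, -0.77], [0.67, 0.38, -0.63]]
side 457.63997519150286 317.2944850120903 200.41527269888954 [ 0.82958756 -0.63523271  0.84736221] [[0.88, 0.48, -0.01], [0.38, -0.71, -0.59], [-0.29, 0.52, -0.81]]
wrist 333.1386054817337 320.46640971400177 199.82458742805872 [0.67440102 0.08279173 0.37258153] [[1.0, 0.0, -0.0], [0.0, -0.95, 0.32], [-0.0, -0.32, -0.95]]
0.15 [-3.14009704e+00  4.42742032e-05  1.57080180e+00] 0.011
```

View pics/scene0.png

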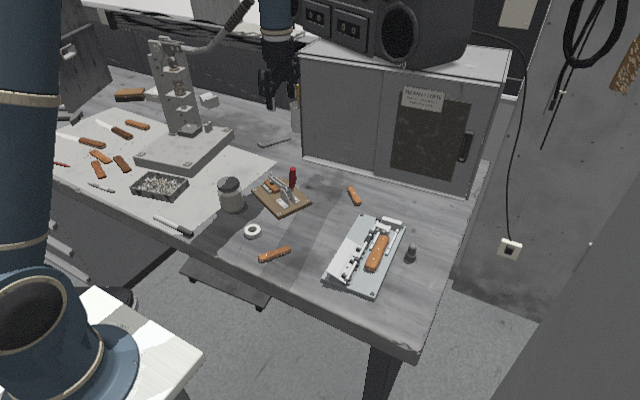

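View pics/side0.png

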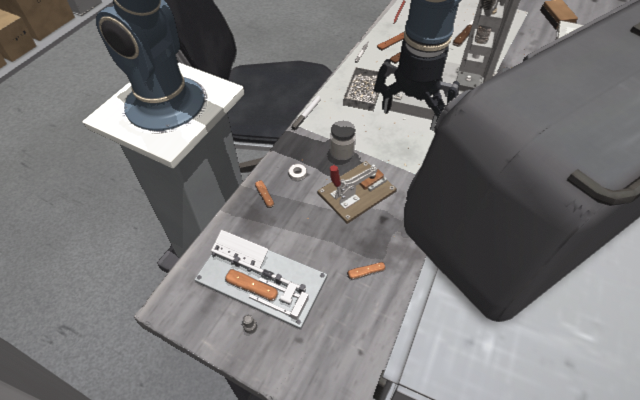

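View pics/wrist0.png

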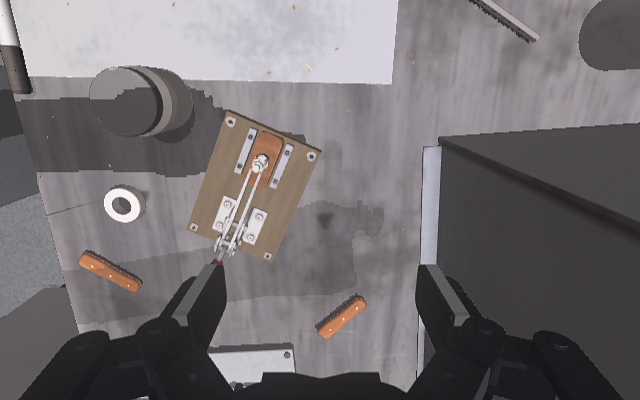

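The jig is at about (365,257) in the scene view and (262,277) in the side view, with the orange handle in its channel at (250,285) in the side view. The brown toggle fixture and the small handles are look-alikes. Next I'll locate the plate roughly and move the wrist camera over it.

```bash
cat > h.py <<'E'
import numpy as np,cv2
def cloud(f):
    v,u=np.mgrid[:400,:640]; z=f["range_z"]
    c=np.stack([(u-f["cx"])/f["fx"]*z,(v-f["cy"])/f["fy"]*z,z],-1)
    P=(c-np.array(f["t"]))@np.array(f["R"]); P[z<=0]=np.nan
    return P
def ray(f,u,v,h):
    d=np.array(f["R"]).T@[(u-f["cx"])/f["fx"],(v-f["cy"])/f["fy"],1]; o=-np.array(f["R"]).T@np.array(f["t"])
    return o+d*(h-o[2])/d[2]
def plate(f,box,lo=.006,hi=.06):
    P=cloud(f);x0,x1,y0,y1=box
    m=(P[...,2]>lo)&(P[...,2]<hi)&(P[...,0]>x0)&(P[...,0]<x1)&(P[...,1]>y0)&(P[...,1]<y1)
    m=cv2.morphologyEx(m.astype(np.uint8),cv2.MORPH_OPEN,np.ones((3,3)))
    n,l,s,c=cv2.connectedComponentsWithStats(m); k=1+np.argmax(s[1:,4]); return l==k,P
E
python3 - <<'E'
from h import *
import pickle
d=pickle.load(open("f0.pkl","rb"))
for n,(u,v) in dict(scene=(365,257),side=(262,277)).items(): print(n,ray(d[n],u,v,.012),cloud(d[n])[v,u])
for n in("scene","side"):
    m,P=plate(d[n],(.3,1,-.6,-.05)); q=P[m]
    print(n,m.sum(),cv2.minAreaRect(q[:,:2].astype(np.float32)*1000),np.percentile(q[:,2],[5,30,50,70,95]))
    hsv=cv2.cvtColor(d[n]["image"],cv2.COLOR_RGB2HSV)
    o=(hsv[...,0]<18)&(hsv[...,1]>130)&cv2.dilate(m.astype(np.uint8),np.ones((9,9))).astype(bool); q=P[o]
    print(o.sum(),cv2.minAreaRect(q[:,:2].astype(np.float32)*1000),np.percentile(q[:,2],[5,50,95]))
for n,px in dict(scene=[(412,253),(252,231),(230,195)],side=[(250,323),(297,172),(343,140)]).items():
    print(n,[cloud(d[n])[v,u].round(3).tolist() for u,v in px])
E
```

```text
scene [ 0.49720445 -0.3286359   0.012     ] [ 0.4967236  -0.32880485  0.01255273]
side [ 0.52375141 -0.3204559   0.012     ] [ 0.52308422 -0.3197692   0.01017761]
scene 4233 ((518.7894897460938, -321.9227600097656), (242.3103485107422, 123.95496368408203), 3.9215006828308105) [0.011043   0.01291595 0.01452801 0.02997321 0.03820837]
46 ((511.0806884765625, -351.7108459472656), (98.78829193115234, 20.97857093811035), 4.48028039932251) [nan nan nan]
side 6818 ((520.7723999023438, -320.8298034667969), (240.6981201171875, 125.135498046875), 3.5516624450683594) [0.01032566 0.01267827 0.01455856 0.02919793 0.03740588]
489 ((518.7955932617188, -349.5954284667969), (105.2371597290039, 24.86719512939453), 3.8125369548797607) [nan nan nan]
scene [[0.548, -0.421, 0.025], [0.449, -0.041, 0.001], [0.486, 0.05, 0.057]]
side [[0.565, -0.42, 0.039], [0.443, -0.041, 0.001], [0.52, 0.045, 0.071]]
```

The plate is centred at about (0.520, -0.3215) with yaw about 0.065 rad, and its measured size matches the 240 x 124 given. Next: set the finger opening, check the inverse kinematics, and hover for a close look.

```bash
cat >> h.py <<'E'
J=np.array([.520,-.3215]); A=.065
def W(x,y):
    c,s=np.cos(A),np.sin(A); return J+[c*x-s*y,s*x+c*y]
def Jf(p):
    c,s=np.cos(A),np.sin(A); d=np.asarray(p)[...,:2]-J; return np.stack([d[...,0]*c+d[...,1]*s,-d[...,0]*s+d[...,1]*c],-1)
E
python3 - <<'E'
from plant import robot
from h import *
for yaw in(A,A-np.pi,A+np.pi):
    for p in((-.11,.003,.2),(-.11,.003,.025),(-.02,.003,.025)):
        q=robot.inverse_kinematics([*W(p[0],p[1]),p[2]],[np.pi,0,yaw]); print(yaw,p,None if q is None else np.round(q,2))
E
```

```text
0.065 (-0.11, 0.003, 0.2) [ 0.28  0.27  0.38  1.96 -0.12  0.93 -0.79]
0.065 (-0.11, 0.003, 0.025) [ 0.35  0.54  0.3   2.08 -0.29  0.56 -0.64]
0.065 (-0.02, 0.003, 0.025) [ 0.3   0.62  0.27  1.91 -0.26  0.65 -0.78]
-3.076592653589793 (-0.11, 0.003, 0.2) [ 0.77  0.28 -0.22  1.93  0.07  0.94  2.15]
-3.076592653589793 (-0.11, 0.003, 0.025) [ 0.8   0.54 -0.27  2.05  0.26  0.58  1.99]
-3.076592653589793 (-0.02, 0.003, 0.025) [ 0.72  0.62 -0.3   1.89  0.28  0.67  1.89]
3.206592653589793 (-0.11, 0.003, 0.2) [ 0.77  0.28 -0.22  1.93  0.07  0.94  2.15]
3.206592653589793 (-0.11, 0.003, 0.025) [ 0.8   0.54 -0.27  2.05  0.26  0.58  1.99]
3.206592653589793 (-0.02, 0.003, 0.025) [ 0.72  0.62 -0.3   1.89  0.28  0.67  1.89]
```

Run:
```python
from plant import robot
from h import *
import pickle
robot.grip(.58); print(robot.sense()["opening"],robot.nose_length)
robot.goto([*W(-.10,.003),.17],[np.pi,0,A])
f=robot.grab_frame("wrist");pickle.dump(f,open("f1.pkl","wb"))
cv2.imwrite("pics/w1.png",f["image"][:,:,::-1]);s=robot.sense();print(s["t"],s["tcp_pos"],s["wrist_force"])
```

```text
0.5788151469635338 0.011
2.2 [ 0.42154406 -0.3240903   0.17012124] [0.17270329 0.9276143  0.04299328]
```

View pics/w1.png

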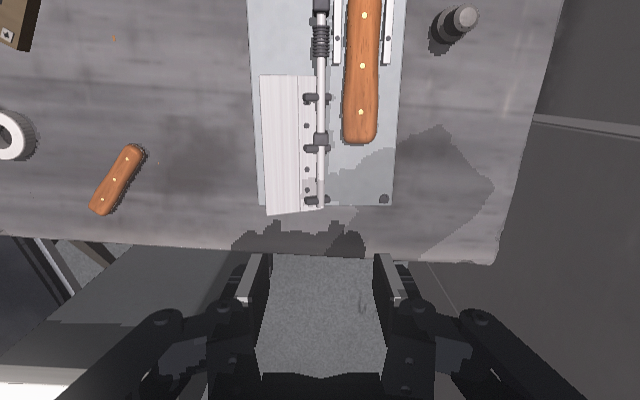

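The close view shows the thumb bar at u 260–315, v 75–213, the handle's rear end at (358,143), and the fingertips at about (258,262) and (383,262).

Run:
```python
from h import *
import pickle
f=pickle.load(open("f1.pkl","rb"));P=cloud(f)
hsv=cv2.cvtColor(f["image"],cv2.COLOR_RGB2HSV)
o=((hsv[...,0]<18)&(hsv[...,1]>110)).astype(np.uint8); o[:,:330]=0;o[:,400:]=0
vs,us=np.nonzero(o); k=vs.max(); print("rear px",us[vs==k].mean(),k)
ok=o.astype(bool)&(np.abs(P[...,2]-.03)<.006); q=Jf(P[ok])*1e3; print("handle top z",np.median(P[ok][:,2]),"jig xmin",np.percentile(q[:,0],[.2,1]),"y",np.percentile(q[:,1],[1,50,99]))
print("rear ray",Jf(ray(f,us[vs==k].mean(),k,.03))*1e3, Jf(ray(f,us[vs==k].mean(),k,.012))*1e3)
print("plate rear corners",[ (Jf(ray(f,u,v,.012))*1e3).round(1) for u,v in((258,206),(393,206))])
print("bar rear-left / right",[P[v,u].round(4).tolist()+(Jf(P[v,u])*1e3).round().tolist() for u,v in((270,208),(268,80),(308,80),(312,200),(290,140))])
print("fingers")
for v in(256,262,270,280): 
  for u in(245,252,258,264,270,375,383,390,396): print(u,v,(Jf(P[v,u])*1e3).round(1),P[v,u,2].round(4),end=' | ')
  print()
```

```text
rear px 361.35714285714283 142
handle top z 0.02861296738153901 jig xmin [-58.46573974 -56.74849589] y [-39.70636418 -26.65342332 -14.19567036]
rear ray [-58.0022344  -28.78240317] [-60.7437281  -30.99359766]
plate rear corners [array([-119.9,   61.8]), array([-119.5,  -62.7])]
bar rear-left / right [[0.4051, -0.2823, 0.0387, -112.0, 47.0], [0.5062, -0.2786, 0.0376, -11.0, 44.0], [0.5084, -0.308, 0.027, -11.0, 14.0], [0.4133, -0.317, 0.0348, -106.0, 11.0], [0.462, -0.2963, 0.0325, -56.0, 29.0]]
fingers
245 256 [-506.9  235. ] -0.6151 | 252 256 [-87.6  34.8] 0.1689 | 258 256 [-87.9  32.2] 0.1683 | 264 256 [-87.8  29.5] 0.1685 | 270 256 [-585.6  182.8] -0.7626 | 375 256 [-88.6 -20.3] 0.1667 | 383 256 [-87.3 -23.5] 0.169 | 390 256 [-87.5 -26.7] 0.1685 | 396 256 [-177.6  -72.5] -0.0005 | 
245 262 [-528.   236.5] -0.6157 | 252 262 [-87.6  33.7] 0.1743 | 258 262 [-87.5  31.1] 0.1744 | 264 262 [-88.3  28.8] 0.1729 | 270 262 [-610.7  184.2] -0.7644 | 375 262 [-91.7 -20.5] 0.1666 | 383 262 [-87.3 -22.5] 0.1745 | 390 262 [-87.4 -25.6] 0.1742 | 396 262 [-663.5 -294.6] -0.8625 | 
245 270 [-87.6  35.3] 0.1809 | 252 270 [-87.4  32.4] 0.1812 | 258 270 [-87.5  30. ] 0.181 | 264 270 [-92.6  29.1] 0.1724 | 270 270 [-645.8  186.3] -0.7685 | 375 270 [-95.  -20.5] 0.1679 | 383 270 [-87.6 -21.5] 0.1805 | 390 270 [-87.1 -24.1] 0.1815 | 396 270 [-87.5 -26.8] 0.1807 | 
245 280 [-87.6  33.7] 0.1884 | 252 280 [-88.   31.1] 0.1878 | 258 280 [-88.9  29.1] 0.1863 | 264 280 [-96.   28.9] 0.175 | 270 280 [-746.8  204.4] -0.863 | 375 280 [-99.6 -20.6] 0.1689 | 383 280 [-88.3 -20.3] 0.187 | 390 280 [-87.4 -22.7] 0.1885 | 396 280 [-87.2 -25. ] 0.1887 |
```

The handle's rear end is at jig x of about -58 and the plate corners check to within 1 mm. I'll open slightly to 0.66 for about 63 mm between fingertips, descend behind the handle, and press the bar.

Run:
```python
from plant import robot
from h import *
import pickle
robot.grip(.66)
robot.move_straight([*W(-.083,.0035),.06],vel=.1)
b=np.array(robot.sense()["wrist_force"])
c=robot.move_straight([*W(-.083,.0035),.0235],vel=.02,contact_N=13)
s=robot.sense();print(c,s["t"],s["opening"],Jf(s["tcp_pos"])*1e3,s["tcp_pos"][2],np.array(s["wrist_force"])-b)
for n in("side","wrist"):
    f=robot.grab_frame(n);pickle.dump(f,open(f"f2{n}.pkl","wb"))
    im=f["image"][:,:,::-1]
    if n=="side": im=cv2.resize(im[220:340,180:340],None,fx=4,fy=4)
    cv2.imwrite(f"pics/{n}2.png",im)
```

```text
True 5.175 0.660051588574129 [-82.96345965   2.93449413] 0.028350547032222815 [-0.86519584  0.39775876  8.51412421]
```

View pics/side2.png

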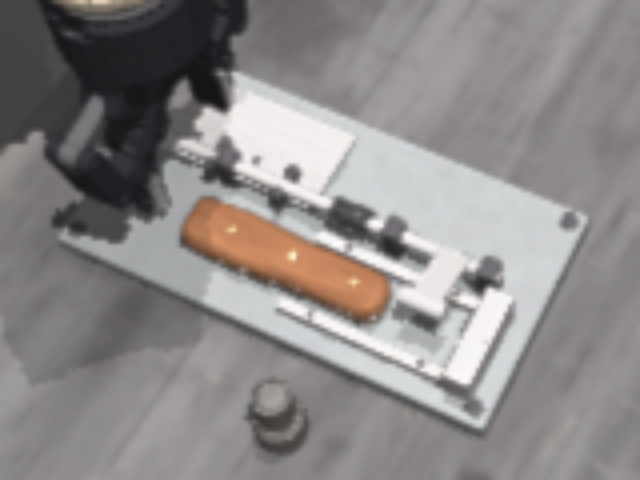

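View pics/wrist2.png

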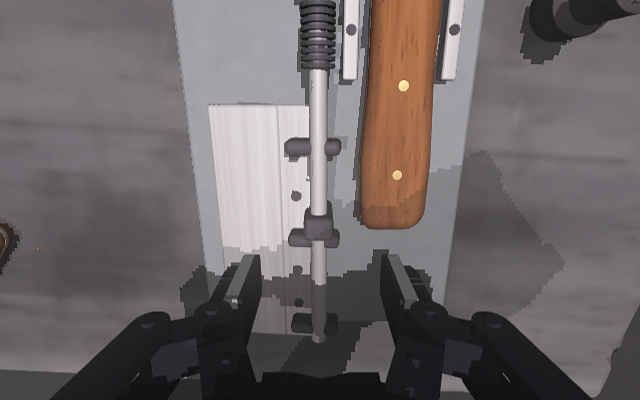

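The bar is pressed and the jaw is raised ahead of the handle's front end. The handle finger (u about 395) lines up with the handle's rear (u 360–430, v 228). I'll check the bar's tilt and the jaw height before pushing.

Run:
```python
from h import *
import pickle
for k,n in(("f1.pkl","before"),("f2wrist.pkl","now")):
    P=cloud(pickle.load(open(k,"rb"))); q=P[np.isfinite(P[...,0])]; j=Jf(q)*1e3
    m=(j[:,0]>-50)&(j[:,0]<-12)&(j[:,1]>22)&(j[:,1]<46)&(q[:,2]>.016)&(q[:,2]<.06)
    c=np.polyfit(j[m,1],q[m,2]*1e3,1); print(n,m.sum(),"slope",np.arctan(c[0]),"z@35",np.polyval(c,35))
P=cloud(pickle.load(open("f2wrist.pkl","rb")))
v=[(256,240),(258,248),(258,256),(262,256),(245,262),(388,258),(395,262),(400,262),(390,275)]
print([(Jf(P[b,a])*1e3).round(1).tolist()+[P[b,a,2].round(4)] for b,a in [(y,x) for x,y in v]])
for k in("f0","f2side"):
    d=pickle.load(open(k+".pkl","rb")); P=cloud(d["side"] if k=="f0" else d); q=P[np.isfinite(P[...,0])]; j=Jf(q)*1e3
    m=(j[:,0]>64)&(j[:,0]<82)&(j[:,1]>-40)&(j[:,1]<-18)&(q[:,2]>.025); print(k,"jaw top z",m.sum(),np.percentile(q[m,2],[50,80,95]))
```

```text
before 1645 slope 0.34977842234477097 z@35 34.77615547949459
now 4928 slope -0.08953979662946204 z@35 21.26848572017135
[[-66.9, 32.9, np.float64(0.0214)], [-71.1, 32.3, np.float64(0.0211)], [-73.1, 31.7, np.float64(0.0251)], [-75.0, 30.6, np.float64(0.0215)], [-71.9, 35.9, np.float64(0.0326)], [-72.0, -26.2, np.float64(0.0289)], [-71.1, -28.2, np.float64(0.0339)], [-71.6, -30.5, np.float64(0.0331)], [-73.4, -24.9, np.float64(0.0407)]]
f0 jaw top z 67 [0.03129923 0.03263135 0.03380058]
f2side jaw top z 65 [0.04483478 0.04611443 0.04718827]
```

The bar has rotated 0.44 rad, so the clip is fully open. Now I'll push.

Run:
```python
from plant import robot
from h import *
import pickle
def st(l):
    s=robot.sense();print(l,round(s["t"],2),(Jf(s["tcp_pos"])*1e3).round(1),round(s["tcp_pos"][2],4),np.round(s["wrist_force"],1))
st("pre")
print(robot.move_straight([*W(-.035,.003),.028],vel=.025,contact_N=12)); st("mid")
print(robot.move_straight([*W(-.024,.003),.028],vel=.015,contact_N=7)); st("end")
robot.sleep(.3); st("hold")
for n in("side","wrist"):
    f=robot.grab_frame(n);pickle.dump(f,open(f"f3{n}.pkl","wb"))
    im=f["image"][:,:,::-1]
    if n=="side": im=cv2.resize(im[220:340,180:340],None,fx=4,fy=4)
    cv2.imwrite(f"pics/{n}3.png",im)
```

```text
pre 5.28 [-82.9   3. ] 0.0284 [-1.6  0.9  8.1]
True
mid 5.87 [-82.9   3. ] 0.0283 [-2.1  0.3  8.2]
True
end 6.74 [-82.9   3. ] 0.0284 [-1.5  1.4  7.2]
hold 7.04 [-82.9   3. ] 0.0285 [-1.8  0.7  8.5]
```

View pics/side3.png

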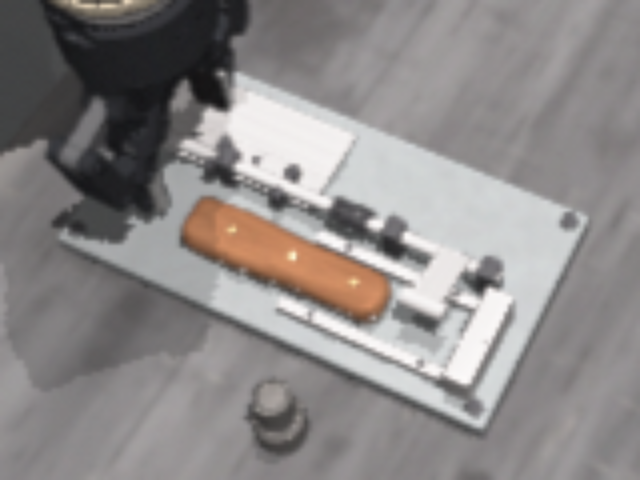

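It stopped on "contact" without moving and the scene is unchanged. I'll probe with a small step and no contact stop, to see whether it's blocked or the trigger was false.

```bash
cat >> h.py <<'E'
def st(robot,l):
    s=robot.sense();print(l,round(s["t"],2),(Jf(s["tcp_pos"])*1e3).round(1),round(s["tcp_pos"][2],4),np.round(s["wrist_force"],1),np.round(s["torque"],1))
E
python3 - <<'E'
from plant import robot
from h import *
st(robot,"pre")
for x in(-.081,-.079):
    robot.move_straight([*W(x,.003),.0283],vel=.01); st(robot,x)
E
```

```text
pre 7.14 [-82.9   3. ] 0.0285 [-0.9  1.   8.3] [0.3 0.3 0. ]
-0.081 7.52 [-82.7   3. ] 0.0284 [-4.1  1.7  8.2] [0.4 0.9 0.2]
-0.079 7.87 [-81.5   2.9] 0.0282 [-5.8  2.   7.8] [0.4 1.2 0.1]
```

View pics/wrist3.png

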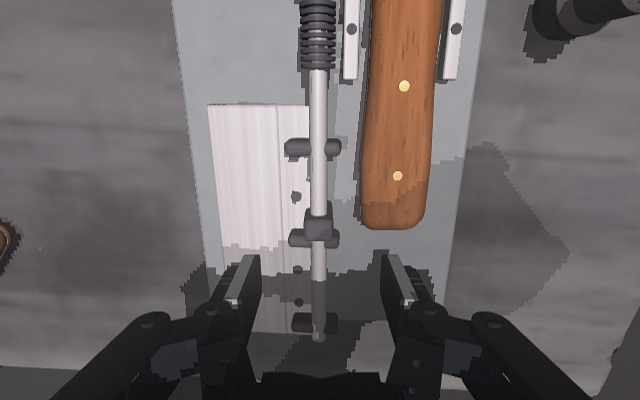

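It was just bar friction (about 5 N) with a compliant arm lagging about 2.5 mm, so not blocked. I'll continue in monitored steps without the contact stop.

Run:
```python
from plant import robot
from h import *
import pickle
for x in(-.065,-.050,-.036,-.030,-.026):
    robot.move_straight([*W(x,.003),.0283],vel=.03); st(robot,x)
    s=robot.sense()
    if np.linalg.norm(s["wrist_force"][:2])>15: break
robot.sleep(.2); st(robot,"hold")
for n in("side","wrist"):
    f=robot.grab_frame(n);pickle.dump(f,open(f"f4{n}.pkl","wb"))
    im=f["image"][:,:,::-1]
    if n=="side": im=cv2.resize(im[220:340,180:340],None,fx=4,fy=4)
    cv2.imwrite(f"pics/{n}4.png",im)
```

```text
-0.065 8.48 [-67.2   2.7] 0.0283 [-6.1  0.8  7.5] [0.4 1.1 0.1]
-0.05 9.13 [-52.5   2.6] 0.0283 [-4.8 -0.2  7.8] [0.4 1.3 0.2]
-0.036 9.75 [-38.4   2.6] 0.0283 [-5.1  1.1  7.7] [0.4 1.2 0.1]
-0.03 10.1 [-32.4   2.5] 0.0284 [-5.5  0.4  8.1] [0.3 1.2 0.2]
-0.026 10.38 [-28.5   2.5] 0.0284 [-5.6 -0.1  7.9] [0.4 1.3 0.2]
hold 10.58 [-28.6   2.5] 0.0283 [-5.3  0.7  8. ] [0.3 1.2 0.2]
```

View pics/side4.png

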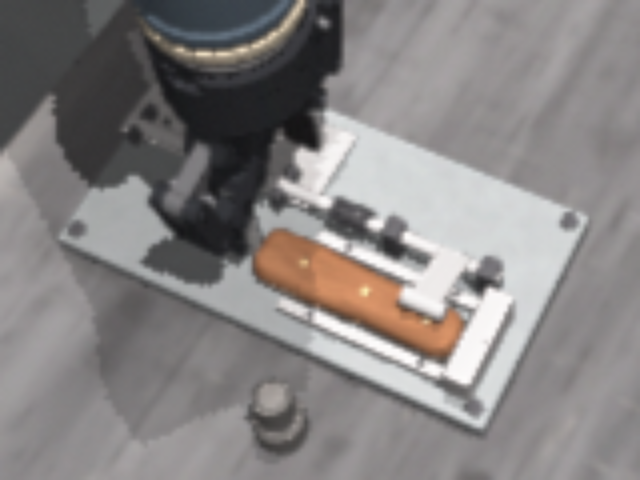

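The handle is under the jaw with its front end (about (455,345)) almost at the stop. I'll keep stepping until the force rises.

Run:
```python
from plant import robot
from h import *
for x in np.arange(-.0245,-.015,.0015):
    robot.move_straight([*W(x,.003),.0283],vel=.01); robot.sleep(.1); st(robot,round(x,4))
    if robot.sense()["wrist_force"][0]<-10: break
robot.sleep(.3); st(robot,"hold")
f=robot.grab_frame("side"); cv2.imwrite("pics/side5.png",cv2.resize(f["image"][220:340,180:340,::-1],None,fx=4,fy=4))
```

```text
-0.0245 11.08 [-27.5   2.5] 0.0283 [-6.1  0.1  9. ] [0.3 1.4 0.2]
-0.023 11.48 [-26.5   2.5] 0.0283 [-7.1 -0.2  8.9] [0.4 1.6 0.1]
-0.0215 11.88 [-26.5   2.5] 0.0282 [-9.5  1.2 11.9] [0.3 2.2 0.2]
-0.02 12.28 [-26.3   2.5] 0.0282 [-13.    0.7  12.8] [0.4 2.7 0.1]
hold 12.58 [-26.2   2.5] 0.0282 [-13.2   0.4  14.2] [0.4 2.7 0.1]
```

View pics/side5.png

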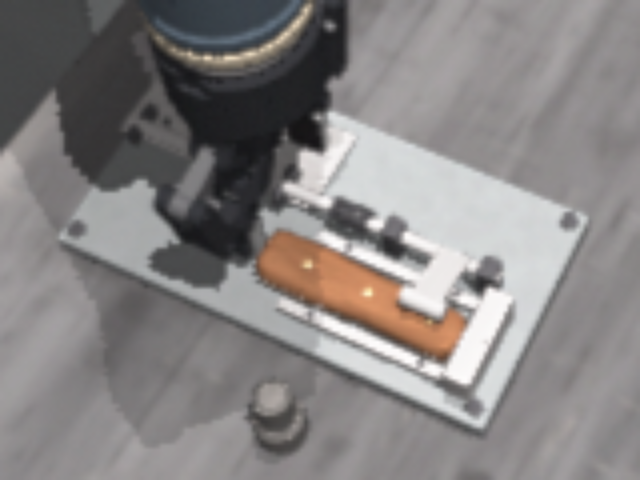

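The position stalled at jig x -26.3 while the force rose to 13 N, and the front end touches the stop, so the handle is home. Now back off the handle, release the clip and move clear.

Run:
```python
from plant import robot
from h import *
robot.move_straight([*W(-.034,.003),.0283],vel=.02); st(robot,"back")
robot.move_straight([*W(-.034,.003),.06],vel=.03)
robot.move_straight([*W(-.05,.003),.20],vel=.12); robot.sleep(.4); st(robot,"clear")
f=robot.grab_frame("side"); P=cloud(f); q=P[np.isfinite(P[...,0])]; j=Jf(q)*1e3
m=(j[:,0]>64)&(j[:,0]<82)&(j[:,1]>-40)&(j[:,1]<-18)&(q[:,2]>.032); print("jaw top z",np.percentile(q[m,2],[50,80,95]))
cv2.imwrite("pics/side6.png",cv2.resize(f["image"][220:340,180:340,::-1],None,fx=4,fy=4))
hsv=cv2.cvtColor(f["image"],cv2.COLOR_RGB2HSV)
o=(hsv[...,0]<18)&(hsv[...,1]>110)&(np.abs(P[...,2]-.027)<.006); q=Jf(P[o])*1e3
q=q[(np.abs(q[:,1]+28)<25)&(np.abs(q[:,0]-30)<90)]; print("handle x",np.percentile(q[:,0],[.5,99.5]),"y",np.percentile(q[:,1],[1,99]))
```

```text
back 13.48 [-29.8   2.3] 0.03 [4.5 1.6 6.6] [ 0.6 -1.  -0.1]
clear 16.42 [-50.   3.] 0.1998 [ 0.6  0.5 -0.3] [ 0. -0.  0.]
jaw top z [0.03883688 0.03992546 0.04120032]
handle x [-13.19973506  91.5786124 ] y [-41.62574574 -17.03944694]
```

View pics/side6.png

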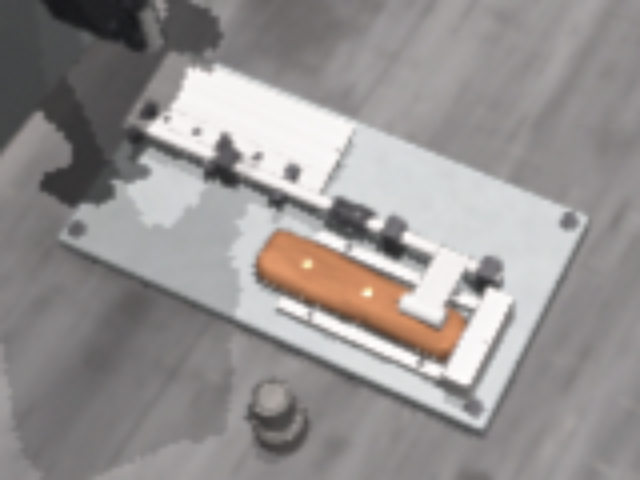

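The handle is home (centre at jig x of about 39 mm), the jaw is clamped on it (top at about 40 mm, as it should be), and the die is undisturbed. Handing in.

```bash
python3 -c "
from plant import robot
print(robot.close_job())"
```

```text
the job is handed in; nothing more can be done
None
```

The job is handed in, verdict not shown: the last image puts the handle home against the end stop (centre at about jig x = 39 mm) with the clip clamped down on it, and the arm clear.

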